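# Calibrate the grain moisture analyser

## Task

Calibrate the moisture analyser: gently set the larger of the two steel weights upright and centred on the small round carrier in front of the machine, and let go of it. Then take the stylus out of its stand, reach through the round hole in the machine's top with it and push the recessed button fully down, and finish like that: the program ends with the gripper still holding the stylus and the button held down, the weight still on the carrier. Leave everything else where it is.

Things in the scene. Friction and masses are not known exactly. Their poses are not given: they have to be found in the camera images.
- analyser: The moisture analyser, fixed: grey housing 220 (x) by 280 (y) by 85 mm high, with a black tray 60 mm wide sticking out 105 mm from its front (-x side). The other machines at the table edges have no tray. A flat white cover at the back of its top stands 12 mm up. Origin: centre of the underside of the housing; z up, its front faces its own -x.
- carrier: The analyser's carrier, fixed to it: a round steel disc 48 mm in diameter and 6 mm thick on a post 16 mm thick, standing on the black tray, at (-180, -50) mm in the analyser's x, y, 70 mm in front of the housing. Origin: centre of the disc's top face, 60 mm above the table.
- hole (a point): Centre of the mouth of the round hole in the analyser's top face (85 mm above the table), in a white 60 mm square plate, at (-55, 70) mm in the analyser's x, y. The hole is vertical, 14 mm in diameter, the plate 10 mm thick; below it is an open well. The top of the button (24 mm in diameter) lies under the hole, 22 mm below the mouth when up.
- button (a joint): Travel of the recessed button straight down: 0 up, 0.005 m fully down. A spring returns it: it takes 2 N to start it and 6 N to hold it fully down.
- weight: The larger steel weight, loose: upright cylinder 36 mm in diameter and 50 mm high with a knob (about 22 mm wide) on top, 65 mm high in all, about 0.4 kg. Origin: centre of its underside, z up.
- small_weight: The smaller steel weight, to be left alone: same shape, 24 mm in diameter, 43 mm high in all. Origin: centre of its underside.
- stand: The stylus stand, fixed: white block 60 by 60 by 50 mm high with an upright hole 10 mm wide and 47 mm deep in the middle of its top. Origin: centre of its underside.
- stylus: The stylus, loose, 50 g, standing tip down in the stand: a thin steel shaft 6 mm in diameter and 45 mm long with a round tip, below a square black handle 18 by 18 mm and 50 mm long. Origin: the tip's end; z points from the tip up the shaft to the handle (handle from 45 to 95 mm along z, shoulder resting on the stand's top); x and y are square to the handle's faces.
- stylus_tip (a point): The end of the stylus' tip (the stylus' origin).
- dish: Empty steel sample dish, 84 mm wide, 16 mm high, loose, to be left alone. Origin: centre of its underside.
- brush: Hand brush lying in front of the robot, 130 mm long, loose, to be left alone.
Not all that is in view belongs to the job. What is shaped like the stylus but orange is not meant. Leave any purple look-alike of the weight alone.

How it is judged:
By the outcome, as a careful person would: the job done as asked, in the order asked, and still so for the second after the job is handed in, while the arm keeps its last pose, push and grip.
It also fails if it takes over 64 s, if anything falls off the work surface, if the arm or the gripper's body presses on something with over 40 N, if the wrist force passes 120 N, or if a joint passes its speed limit or range.

## Robot

A 6-joint arm with a two-finger parallel gripper is mounted at the origin on the work surface. World frame = base frame: x ahead of the robot, y to its left, z up, the work surface at z = 0. Lengths are in m, angles in rad, forces in N, time in s.
With the tool pointing down it reaches from about 0.3 to 0.825 m from the base axis. Payload 5.4 kg.
Tool frame: the origin (TCP) lies midway between the tips of the shut fingers; the grasp point (between the pads) lies ctrl.hold_point_z behind it (ctrl.hold_point_z is the distance from the TCP to the grasp point, in m); z points along the fingers, y is the direction in which the jaws open and shut (so a half turn about z gives the same grasp; the last joint's range is limited). The gripper opens to 92 mm and grips with 3 to 60 N. Pads are 20 mm wide; open, the fingers measure 128 mm over their backs; the gripper's body (75 mm by 189 mm) begins 69 mm behind the grasp point.
Start: joints at [0.938, 0.158, 1.597, -0, 1.386, -0.21], TCP at [0.236, 0.524, 0.215] pointing down, gripper open.
Joint ranges: [-2.91, 2.91], [-0.94, 2.29], [0.18, 2.7], [-1.29, 4.43], [0.17, 2.64], [-3, 3]. Speed limits (rad/s): [2.57, 2.57, 3.14, 3.14, 3.14, 3.14].

## Interface

Orientations are given as a unit quaternion [w, x, y, z].
In Python, from workcell import ctrl gives the robot as it stands. The module is installed in compiled form; this text tells all that it offers.
- The arm moves only by the tool arm_command, never from a script. Its argument "rows" is a list that holds one entry, the list of rows, each a list of 7 numbers: the shift along the tool's x, y, z in m, then the turn, a rotation vector about the tool's x, y, z in degrees, then the closure, from 0 (fully open) to 1 (shut). A call has 1 to 10 rows; each row is the pose to reach, as a shift and turn from the pose commanded when the call began, along the tool's axes at that moment; what a row does not reach only later rows make up. A row lasts 1/10 s, in which the tool goes at most 50 mm and 8.59 degrees, less where a joint would pass 70% of its speed; a pose out of reach is approached as far as the arm can. A call with a gripper value outside its range is refused whole. The fingers move at their own pace and stop on an object; "grip_force" is the grip in N (left out, the last holds). Time passes only in rows, so rows that repeat a pose let the fingers close. It gives the time, the measured TCP pose, the force and the opening at its end, in the units of the state.
- ctrl.read_state(): the state, without advancing time (a new reading comes with each control period).
- ctrl.capture(name): name is "side" or "top" or "wrist"; returns (picture, depth): 400x640x3 uint8, blue, green, red; 400x640 float32, m along the optical axis (not along the pixel's ray), 0 where there is no reading.
- ctrl.camera_params(name): a dict with "vertical_fov" (degrees; the focal length in pixels is half the picture's height over the tangent of half this angle, whatever the lens; pixels are square), "cx", "cy" (the principal point, pixels), "distortion" ([k1, k2, p1, p2, k3] as OpenCV has them; the pictures are not rectified), "view" (4x4, takes a point from world to camera coordinates). Camera axes: x right, y down, z forward; pixel columns grow to the right and rows downward; lengths in m; the calibration is good to about 2 mm. A picture is of the moment at which its call begins: read the wrist's pose just before it. camera_params takes no time and is no camera call; for the wrist camera it gives the pose at the moment of the call.
- ctrl.sign_off(): hands the job in, once; it reports no verdict.
The state is a dict: "time_s": time; "joint_positions": joint angles; "qvel": joint speeds; "tau": joint torques, N m; "position": TCP position; "tcp_rot": TCP orientation; "ft_force": force on the tool from outside, world axes, zero at the start; "moment": the same for the moment, N m; "gripper_width": finger opening in m.
Only numpy, scipy, OpenCV 4.12 (cv2) and the standard library are available. Lean on these libraries where they do the work, as an engineer would, in place of code of your own. Each camera call takes 0.05 s, during which the arm holds its last target.

## Working session

There is one attempt and no reset: what is moved stays moved. The work goes in short steps, Python scripts to look and compute and a tool call to move; the robot and the scene stay as the last step left them, time stands still between calls to the robot, and variables do not carry over. Pictures are saved under pics/ and viewed, and the job is handed in when it is done.

Besides the shell and the picture viewer there is one more tool, called after ">>>" by a JSON object that holds its "fn" and its "kwargs", one argument or row to a line. arm_command: Moves the arm, as the interface text tells. Its arguments: {"type":"object","properties":{"rows":{"type":"array","items":{"type":"array","items":{"type":"array","items":{"type":"number"}}}},"grip_force":{"type":"number"}},"required":["rows"]}

```bash
mkdir -p pics; cat > h.py <<'E'
import numpy as np, cv2
from workcell import ctrl
def K(p):
    f=200/np.tan(np.radians(p["vertical_fov"])/2)
    return np.array([[f,0,p["cx"]],[0,f,p["cy"]],[0,0,1.]])
def ray(p,uv):
    n=cv2.undistortPoints(np.array([[uv]],float),K(p),np.array(p["distortion"],float))[0,0]
    V=np.array(p["view"]);R=V[:3,:3];o=-R.T@V[:3,3]
    return o,R.T@np.array([n[0],n[1],1.])
def onz(p,uv,z):
    o,d=ray(p,uv);return o+d*(z-o[2])/d[2]
def dep(p,uv,D):
    o,d=ray(p,uv);return o+d*D
def tri(rs):
    A=np.zeros((3,3));b=np.zeros(3)
    for o,d in rs:
        d=d/np.linalg.norm(d);M=np.eye(3)-np.outer(d,d);A+=M;b+=M@o
    x=np.linalg.solve(A,b)
    return x,[np.linalg.norm(np.cross(x-o,d/np.linalg.norm(d))) for o,d in rs]
def proj(p,X):
    V=np.array(p["view"]);r,_=cv2.Rodrigues(V[:3,:3])
    return cv2.projectPoints(np.array([X],float),r,V[:3,3],K(p),np.array(p["distortion"],float))[0][0,0]
def snap(name,fn):
    p=ctrl.camera_params(name);im,d=ctrl.capture(name)
    cv2.imwrite(f"pics/{fn}.png",im);np.savez(f"{fn}.npz",im=im,d=d,**{k:np.array(v) for k,v in p.items()})
    return p,im,d
def load(fn):
    z=np.load(fn+".npz");return {k:z[k] for k in("vertical_fov","cx","cy","distortion","view")},z["im"],z["d"]
E
python3 - <<'E'
from h import *
for n in("top","side","wrist"):
    p,im,d=snap(n,n+"1"); V=np.array(p["view"]);print(n,-V[:3,:3].T@V[:3,3],V[2,:3],p["vertical_fov"])
print(ctrl.read_state(),ctrl.hold_point_z)
E
```

```text
top [0.43341044 0.00810264 1.15840198] [ 0.09588235 -0.01458104 -0.99528587] 47.62996625726629
side [0.38117001 0.70443695 0.49231677] [ 0.19554119 -0.83697378 -0.51111499] 53.62173130768137
wrist [0.17245271 0.55173766 0.38361803] [ 0.22216833 -0.1029869  -0.96955399] 59.044651174002524
{'time_s': 0.15, 'joint_positions': array([ 9.37944956e-01,  1.58911646e-01,  1.59792365e+00, -2.88137770e-06,
        1.38620793e+00, -2.10119467e-01]), 'qvel': array([ 0.00214344, -0.00134977, -0.00578076,  0.00071528,  0.00112742,
       -0.00045179]), 'tau': array([ 6.82562495e-04, -3.85915124e+01, -3.22435248e+01,  7.01841270e-02,
        3.51451454e-02, -5.56412397e-05]), 'position': array([0.23563519, 0.52397347, 0.21385064]), 'tcp_rot': array([-2.95435259e-04,  2.09795334e-01,  9.77745055e-01, -6.62392170e-04]), 'ft_force': array([-0.22308054, -0.02912293, -0.53663752]), 'moment': array([-0.04328269,  0.00170067,  0.00466453]), 'gripper_width': 0.09219505390448436} 0.0187
```

View pics/top1.png

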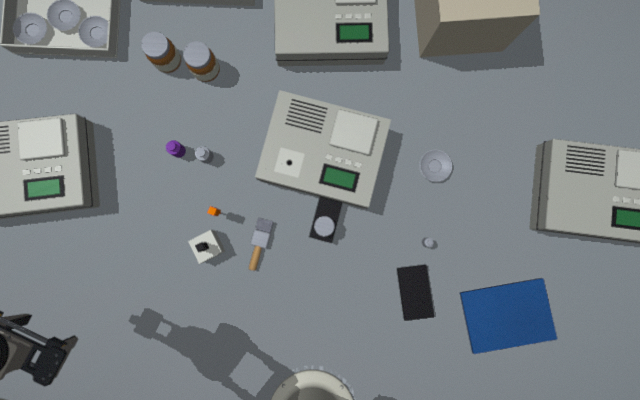

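View pics/side1.png

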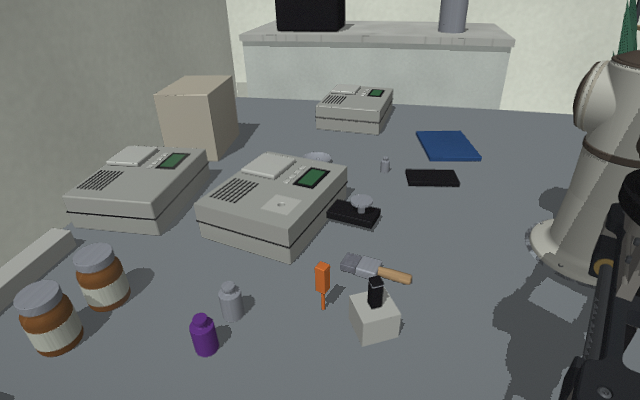

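View pics/wrist1.png

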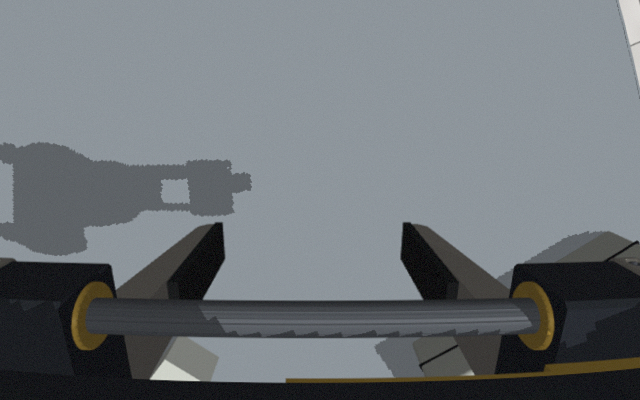

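The candidates for the weight are:
- Grey steel cylinder, top view (203,154) and side view (231,301): the larger weight.
- Purple look-alike, top view (175,148).
- Small steel weight, top view (429,243).

For the stylus, the black handle in the white stand at top (203,246) and side (376,292) fits. The orange one at top (213,211) does not. I'll confirm both in enlarged crops.

```bash
python3 - <<'E'
from h import *
_,t,_=load("top1");_,s,_=load("side1")
a=cv2.resize(t[130:275,150:350],(800,580),interpolation=cv2.INTER_CUBIC)
b=cv2.resize(s[140:360,180:430],(680,598),interpolation=cv2.INTER_CUBIC)
cv2.imwrite("pics/ct.png",a);cv2.imwrite("pics/cs.png",b)
E
```

```text
(no output)
```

View pics/ct.png

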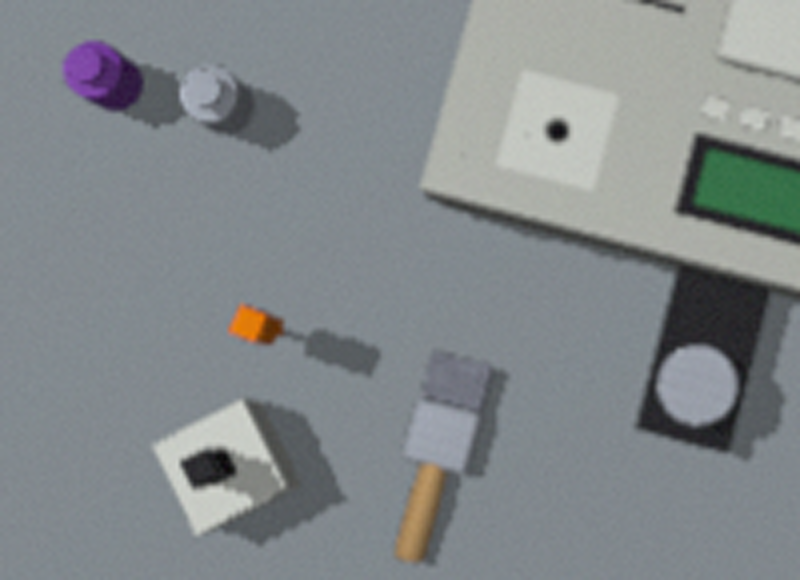

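View pics/cs.png

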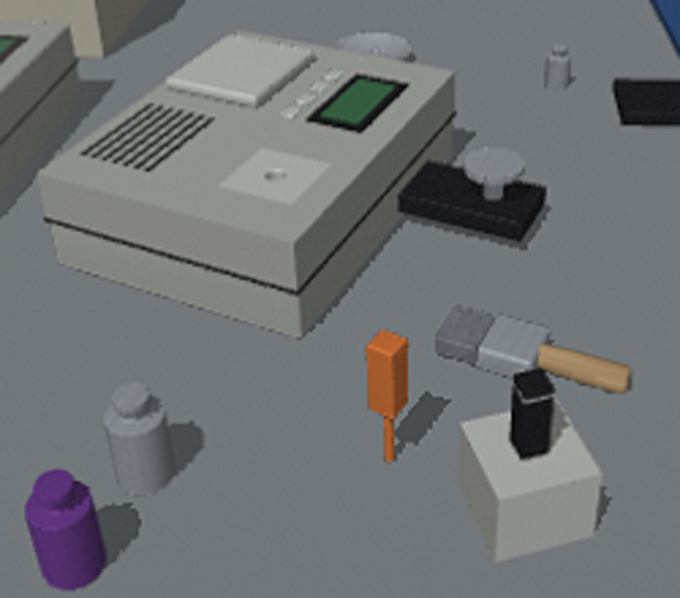

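The crops confirm it: the weight is the grey cylinder left of the machine, at crop (210,95), about 35 mm wide. The stylus is the black handle in the white stand, at crop (208,468). The hole is at crop (557,130) and the carrier at crop (697,385). Next I measure positions.

```bash
cat > meas.py <<'E'
from h import *
pt,t,dt=load("top1");ps,s,ds=load("side1")
def T(x,y):return (150+(x+.5)/4-.5,130+(y+.5)/4-.5)
def S(x,y):return (180+(x+.5)/2.72-.5,140+(y+.5)/2.718-.5)
def both(n,a,b):
    x,r=tri([ray(pt,a),ray(ps,b)])
    da=dt[int(round(a[1])),int(round(a[0]))];db=ds[int(round(b[1])),int(round(b[0]))]
    print(n,x.round(4),"res",np.round(r,4),"depthT",dep(pt,a,da).round(4),"depthS",dep(ps,b,db).round(4))
both("knob top",T(207,84),S(132,393))
both("hole",T(557,130),S(275,174))
both("carrier",T(697,385),S(495,162))
both("handle top",T(200,470),S(533,384))
for n,a,b in(("std L",T(153,446),S(461,421)),("std R",T(285,487),S(598,470)),("std bot",T(198,535),S(497,491)),("std top",T(245,400),S(566,402))):both(n,a,b)
for n,a,b in(("plate1",T(524,71),S(222,179)),("plate2",T(619,95),S(257,149)),("plate3",T(597,190),S(331,164)),("plate4",T(497,165),S(295,201)),("hous corner",T(423,190),S(297,242))):both(n,a,b)
E
python3 meas.py
```

```text
knob top [0.6302 0.2847 0.0635] res [0.0012 0.0012] depthT [0.6311 0.2847 0.0652] depthS [0.6298 0.2832 0.0621]
hole [0.606  0.0708 0.086 ] res [0.0001 0.0001] depthT [0.61   0.0723 0.0603] depthS [0.6093 0.0619 0.0803]
carrier [ 0.4563 -0.0174  0.0603] res [0.0004 0.0004] depthT [ 0.4568 -0.0174  0.0596] depthS [ 0.4561 -0.0191  0.0592]
handle top [0.4005 0.2691 0.0967] res [0.0008 0.0008] depthT [0.3998 0.2685 0.0992] depthS [0.4011 0.2727 0.0999]
std L [0.4239 0.299  0.0933] res [0.0113 0.0113] depthT [0.4109 0.3228 0.0007] depthS [0.4477 0.2067 0.001 ]
std R [0.3741 0.2381 0.0065] res [0.0134 0.0134] depthT [0.3891 0.2299 0.0469] depthS [0.3625 0.2792 0.0498]
std bot [0.3871 0.2865 0.0353] res [0.0287 0.0287] depthT [0.3595 0.2799 0.0491] depthS [0.4145 0.3031 0.0487]
std top [0.4119 0.2513 0.0705] res [0.0288 0.0288] depthT [0.4409 0.2568 0.0459] depthS [0.3835 0.1763 0.0004]
plate1 [0.6397 0.0912 0.0905] res [0.0004 0.0004] depthT [0.6414 0.0918 0.0839] depthS [0.6426 0.0832 0.0852]
plate2 [0.6301 0.0348 0.0838] res [0.0016 0.0016] depthT [0.6285 0.0344 0.0839] depthS [0.6295 0.0407 0.0874]
plate3 [0.5707 0.0459 0.0836] res [0.0001 0.0001] depthT [0.5704 0.0458 0.0864] depthS [0.5692 0.0509 0.0867]
plate4 [0.5823 0.1053 0.0876] res [0.0013 0.0013] depthT [0.5838 0.1058 0.0854] depthS [0.5821 0.1018 0.0852]
hous corner [0.5674 0.1491 0.0848] res [0.0003 0.0003] depthT [0.5694 0.1511 0.0706] depthS [0.5681 0.1459 0.0825]
```

```bash
cat >> h.py <<'E'
from scipy.spatial.transform import Rotation as Ro
def Rtool(q): return Ro.from_quat([q[1],q[2],q[3],q[0]])
def goal(pos,jaw_deg,st=None):
    """jaw_deg: world angle of tool y axis (mod 180, nearest turn chosen)"""
    st=st or ctrl.read_state();R=Rtool(st["tcp_rot"])
    cur=np.degrees(np.arctan2(*R.as_matrix()[1::-1,1]))
    d=(jaw_deg-cur+90)%180-90; a=np.radians(cur+d)
    y=np.array([np.cos(a),np.sin(a),0]);z=np.array([0,0,-1.]);x=np.cross(y,z)
    Rg=Ro.from_matrix(np.c_[x,y,z])
    print("cur jaw",cur.round(2),"turn",round(d,2),"at",np.round(st["position"],4),"->shift",R.inv().apply(np.array(pos)-st["position"]).round(4),"rot",(R.inv()*Rg).as_rotvec(degrees=True).round(2),"t",st["time_s"],"w",round(st["gripper_width"],4),"F",np.round(st["ft_force"],2))
E
python3 - <<'E'
from h import *
p,t,d=load("top1")
h=cv2.cvtColor(t,cv2.COLOR_BGR2HSV)
m=cv2.inRange(h,(125,80,40),(160,255,255));ys,xs=np.nonzero(m);print("purple",onz(p,(xs.mean(),ys.mean()),.045))
m=cv2.inRange(h,(5,150,100),(20,255,255));m[:,240:]=0;m[:190]=0;ys,xs=np.nonzero(m);print("orange",onz(p,(xs.mean(),ys.mean()),.07))
c=[onz(p,(150+(x+.5)/4-.5,130+(y+.5)/4-.5),.05) for x,y in((153,446),(285,487),(198,535),(245,400))]
print(np.round(c,4),np.mean(c,0))
goal([.615,.2845,.2],0)
E
```

```text
purple [0.63830224 0.3544167  0.045     ]
orange [0.48594985 0.25057884 0.07      ]
[[0.4119 0.3094 0.05  ]
 [0.3892 0.2293 0.05  ]
 [0.3595 0.2797 0.05  ]
 [0.4408 0.2559 0.05  ]] [0.40036833 0.26854202 0.05      ]
cur jaw 65.78 turn -65.78 at [0.2356 0.524  0.2139] ->shift [-0.4442 -0.0627  0.0138] rot [-8.000e-02  3.000e-02  6.578e+01] t 0.15 w 0.0922 F [-0.22 -0.03 -0.54]
```

>>> {"fn": "arm_command", "kwargs": {
  "rows": [
    [[-0.45,-0.057,-0.03,0,0,66,0],[-0.45,-0.057,-0.03,0,0,66,0],[-0.45,-0.057,-0.03,0,0,66,0],[-0.45,-0.057,-0.03,0,0,66,0],[-0.45,-0.057,-0.03,0,0,66,0],[-0.45,-0.057,-0.03,0,0,66,0],[-0.45,-0.057,-0.03,0,0,66,0],[-0.45,-0.057,-0.03,0,0,66,0],[-0.45,-0.057,-0.03,0,0,66,0],[-0.45,-0.057,-0.03,0,0,66,0]]
  ]
}}

```text
time_s: 1.15
position: [0.6269, 0.2833, 0.2436]
tcp_rot: [0.001, 0.711, 0.704, -0.0]
ft_force: [0.3, 0.6, -0.8]
gripper_width: 0.0921
```

>>> {"fn": "arm_command", "kwargs": {
  "rows": [
    [[0,0,0,0,0,0,0],[0,0,0,0,0,0,0]]
  ]
}}

```text
time_s: 1.35
position: [0.6219, 0.2885, 0.2442]
tcp_rot: [-0.001, 0.708, 0.706, -0.0]
ft_force: [-1.1, -0.9, -0.5]
gripper_width: 0.0918
```

```bash
python3 - <<'E'
from h import *
goal([.6305,.2845,.2],0)
p,im,d=snap("wrist","w2")
print(proj(p,[.6305,.2845,.065]),proj(p,[.638,.354,.05]))
E
```

```text
cur jaw -0.17 turn 0.17 at [0.6219 0.2885 0.2442] ->shift [-0.004   0.0087  0.0442] rot [-0.07 -0.01 -0.17] t 1.35 w 0.0918 F [-1.07 -0.86 -0.52]
[322.10011283 176.477909  ] [329.37697009 105.73687288]
```

View pics/w2.png

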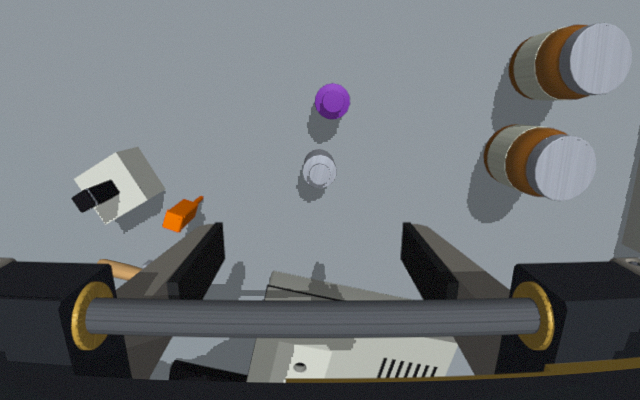

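The wrist view shows the steel weight at (320,172) with its knob centred there, the purple one at (332,101), and the stand and stylus on the left. I refine the weight from this view.

```bash
python3 - <<'E'
from h import *
p,im,d=load("w2")
c=cv2.resize(im[140:210,285:355],(560,560),interpolation=cv2.INTER_CUBIC);cv2.imwrite("pics/c2.png",c)
print(onz(p,(320,173),.065),[ (v:=dep(p,(320,r),d[r,320])).round(4) for r in(168,173,178)])
E
```

```text
[0.6283763  0.28807597 0.065     ] [array([0.6284, 0.2931, 0.0647]), array([0.6284, 0.288 , 0.0648]), array([0.6284, 0.2829, 0.0646])]
```

View pics/c2.png

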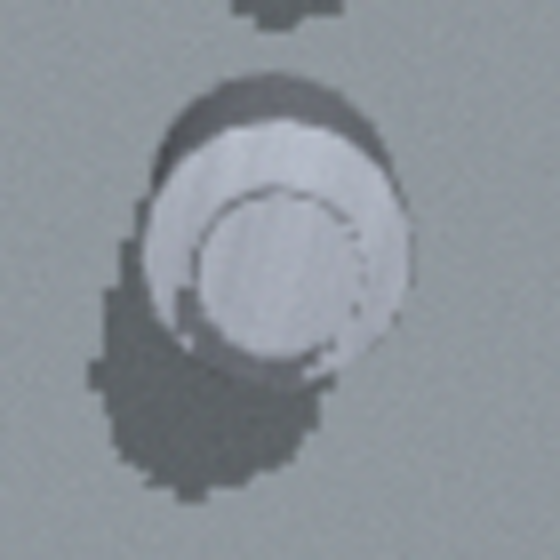

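>>> {"fn": "arm_command", "kwargs": {
  "rows": [
    [[-0.002,0.007,0.03,0,0,0,0],[-0.002,0.007,0.06,0,0,0,0],[-0.002,0.007,0.09,0,0,0,0],[-0.002,0.007,0.12,0,0,0,0],[-0.002,0.007,0.14,0,0,0,0],[-0.002,0.007,0.14,0,0,0,0],[-0.002,0.007,0.14,0,0,0,0]]
  ]
}}

```text
time_s: 2.1
position: [0.6292, 0.2867, 0.1053]
tcp_rot: [0.0, 0.708, 0.706, 0.0]
ft_force: [0.9, -0.2, 0.5]
gripper_width: 0.0919
```

```bash
python3 - <<'E'
from h import *
goal([.6295,.2862,.018],0)
p,im,d=snap("wrist","w3")
print(proj(p,[.6305,.2845,.065]))
E
```

```text
cur jaw -0.14 turn 0.14 at [0.6292 0.2867 0.1053] ->shift [-0.0005  0.0003  0.0873] rot [ 0.01 -0.01 -0.14] t 2.1 w 0.0919 F [ 0.85 -0.21  0.5 ]
[315.76246967 218.6316638 ]
```

View pics/w3.png

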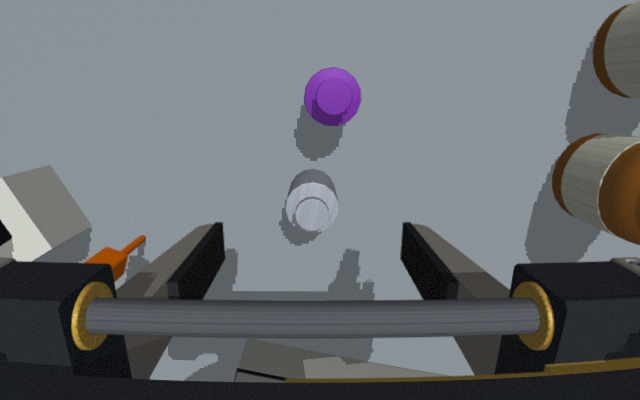

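```bash
python3 - <<'E'
from h import *
p,im,d=load("w3")
c=cv2.resize(im[160:240,272:352],(560,560),interpolation=cv2.INTER_CUBIC);cv2.imwrite("pics/c3.png",c)
p2,_,_=load("w2")
print(onz(p,(313,213),.065),tri([ray(p,(313,213)),ray(p2,(319.6,173.3))]),d[213,313],dep(p,(313,213),d[213,313]))
E
```

```text
[0.62877919 0.28819959 0.065     ] (array([0.62841959, 0.28681461, 0.06044577]), [np.float64(0.0003661612290849512), np.float64(0.00036616122908491016)]) 0.22003219 [0.62877914 0.28822978 0.06509522]
```

View pics/c3.png

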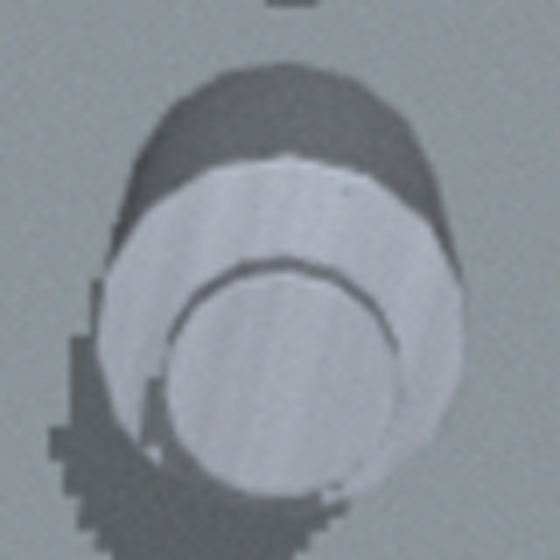

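>>> {"fn": "arm_command", "kwargs": {
  "rows": [
    [[0,0,0.02,0,0,0,0],[0,0,0.045,0,0,0,0],[0,0,0.07,0,0,0,0],[0,0,0.086,0,0,0,0],[0,0,0.086,0,0,0,0],[0,0,0.086,0,0,0,0.3],[0,0,0.086,0,0,0,0.45],[0,0,0.086,0,0,0,0.6],[0,0,0.086,0,0,0,0.75],[0,0,0.086,0,0,0,0.75]]
  ],
  "grip_force": 30
}}

```text
time_s: 3.15
position: [0.6302, 0.2858, 0.0191]
tcp_rot: [0.0, 0.708, 0.706, 0.0]
ft_force: [-0.4, 0.4, -0.1]
gripper_width: 0.0541
```

>>> {"fn": "arm_command", "kwargs": {
  "rows": [
    [[0,0,0,0,0,0,0.8],[0,0,0,0,0,0,0.8],[0,0,0,0,0,0,0.8],[0,0,0,0,0,0,0.8]]
  ]
}}

```text
time_s: 3.55
position: [0.6295, 0.2857, 0.0186]
tcp_rot: [-0.0, 0.708, 0.706, -0.0]
ft_force: [-1.2, -0.6, 1.5]
gripper_width: 0.0353
```

>>> {"fn": "arm_command", "kwargs": {
  "rows": [
    [[0,0,-0.01,0,0,0,0.8],[0,0,-0.03,0,0,0,0.8],[0,0,-0.06,0,0,0,0.8],[0,0,-0.09,0,0,0,0.8],[0,0,-0.12,0,0,0,0.8],[0,0,-0.15,0,0,0,0.8],[0,0,-0.18,0,0,0,0.8],[0,0,-0.18,0,0,0,0.8],[0,0,-0.18,0,0,0,0.8]]
  ]
}}

```text
time_s: 4.45
position: [0.6299, 0.2856, 0.1982]
tcp_rot: [0.0, 0.709, 0.706, 0.0]
ft_force: [-0.2, -0.4, -4.4]
gripper_width: 0.0349
```

```bash
python3 - <<'E'
from h import *
goal([.4565,-.0174,.2],77)
goal([.4565,-.0174,.2],-13)
p,im,d=snap("wrist","w4")
E
```

```text
cur jaw -0.23 turn 77.23 at [0.6299 0.2856 0.1982] ->shift [-0.3037 -0.1722 -0.0019] rot [ 2.000e-02  1.000e-02 -7.723e+01] t 4.45 w 0.0349 F [-0.17 -0.43 -4.38]
cur jaw -0.23 turn -12.77 at [0.6299 0.2856 0.1982] ->shift [-0.3037 -0.1722 -0.0019] rot [ 0.02 -0.   12.77] t 4.45 w 0.0349 F [-0.17 -0.43 -4.38]
```

View pics/w4.png

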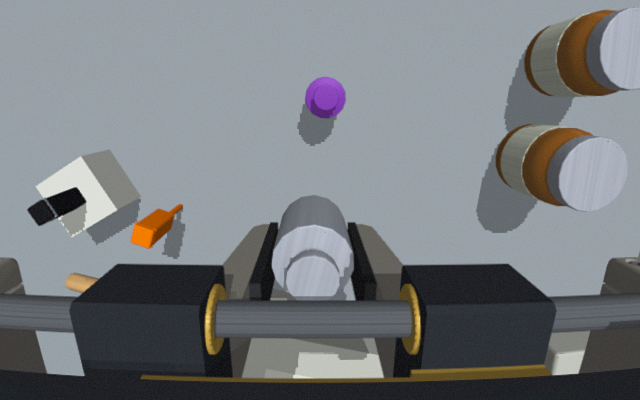

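```bash
python3 - <<'E'
from h import *
p,im,d=load("w4")
c=cv2.resize(im[185:305,255:375],(600,600),interpolation=cv2.INTER_CUBIC);cv2.imwrite("pics/c4.png",c)
for z in (.2446,):print(onz(p,(313,275),z))
print(dep(p,(313,275),d[275,313]),dep(p,(313,240),d[240,313]))
E
```

```text
[0.62936844 0.28956506 0.2446    ]
[0.62936784 0.28910423 0.24371387] [0.62942293 0.29837018 0.23059519]
```

View pics/c4.png

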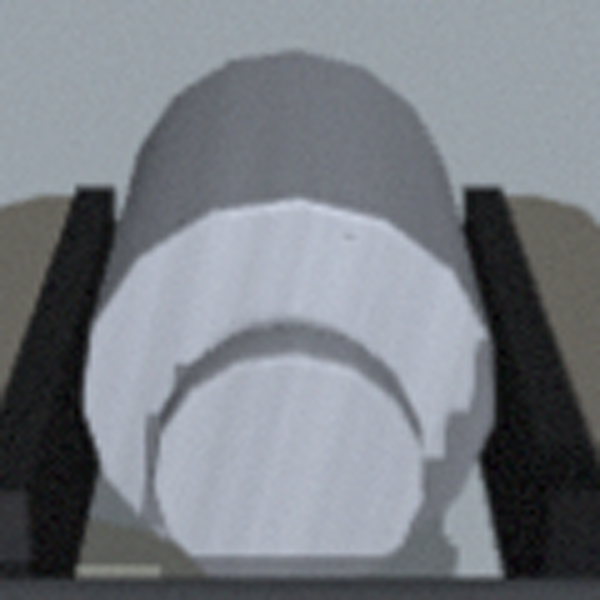

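>>> {"fn": "arm_command", "kwargs": {
  "rows": [
    [[-0.015,-0.008,0,0,0,0,0.8],[-0.05,-0.028,0,0,0,0,0.8],[-0.09,-0.052,0,0,0,0,0.8],[-0.13,-0.075,0,0,0,0,0.8],[-0.17,-0.097,0,0,0,0,0.8],[-0.21,-0.12,0,0,0,0,0.8],[-0.25,-0.143,0,0,0,0,0.8],[-0.28,-0.16,0,0,0,0,0.8],[-0.298,-0.17,0,0,0,0,0.8],[-0.303,-0.173,0,0,0,0,0.8]]
  ]
}}

```text
time_s: 5.5
position: [0.4535, -0.0177, 0.1963]
tcp_rot: [-0.002, 0.709, 0.705, -0.001]
ft_force: [-0.4, -0.1, -3.5]
gripper_width: 0.0353
```

>>> {"fn": "arm_command", "kwargs": {
  "rows": [
    [[0,0,0.02,0,0,0,0.8],[0,0,0.05,0,0,0,0.8],[0,0,0.08,0,0,0,0.8],[0,0,0.095,0,0,0,0.8],[0,0,0.1,0,0,0,0.8],[0,0,0.1,0,0,0,0.8],[0,0,0.1,0,0,0,0.8]]
  ]
}}

```text
time_s: 6.2
position: [0.4564, -0.0165, 0.0992]
tcp_rot: [0.0, 0.708, 0.706, 0.0]
ft_force: [-0.4, 0.2, -2.4]
gripper_width: 0.0353
```

```bash
python3 - <<'E'
from h import *
goal([.4565,-.0174,.0786],0)
p,im,d=snap("wrist","w5")
ps,s,_=snap("side","s5");pt,t,_=snap("top","t5")
a=cv2.resize(s[150:250,300:420],(720,600),interpolation=cv2.INTER_CUBIC);cv2.imwrite("pics/cs5.png",a)
a=cv2.resize(t[180:270,270:370],(660,594),interpolation=cv2.INTER_CUBIC);cv2.imwrite("pics/ct5.png",a)
E
```

```text
cur jaw -0.2 turn 0.2 at [ 0.4564 -0.0165  0.0992] ->shift [-0.0009  0.0001  0.0206] rot [ 0.06  0.01 -0.2 ] t 6.2 w 0.0353 F [-0.43  0.2  -2.41]
```

View pics/w5.png

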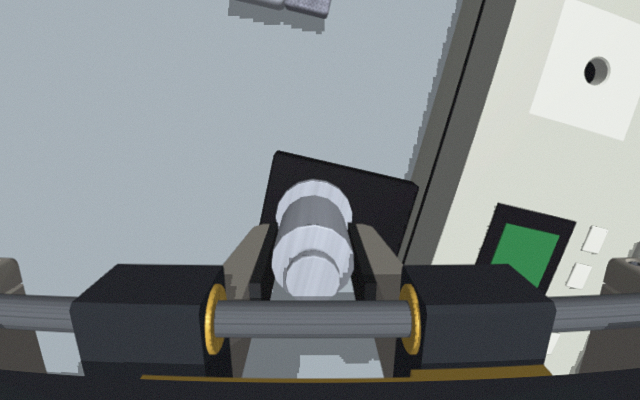

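View pics/cs5.png

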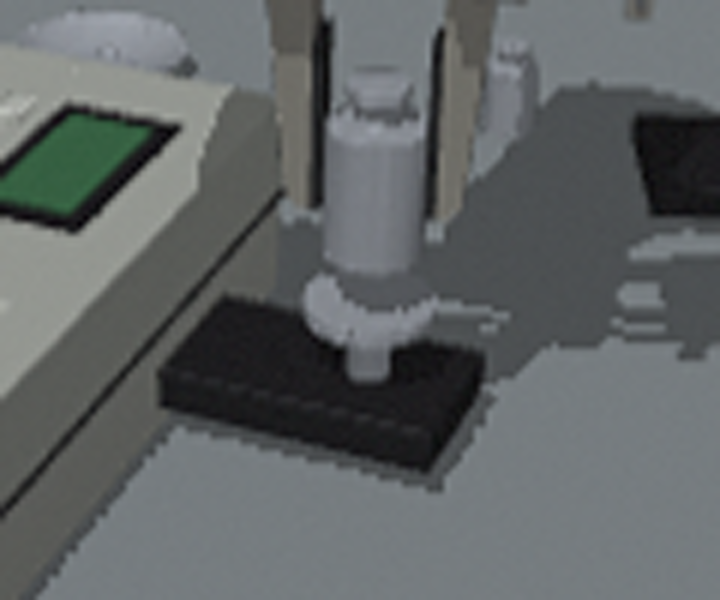

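View pics/ct5.png

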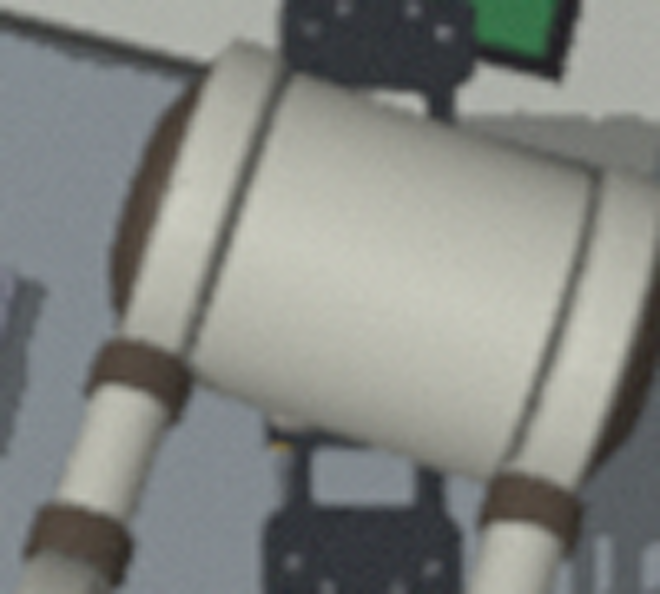

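```bash
python3 - <<'E'
from h import *
p,im,d=load("w5")
c=cv2.resize(im[165:315,240:390],(600,600),interpolation=cv2.INTER_CUBIC);cv2.imwrite("pics/c5.png",c)
def circ(c,r,z):
    return [proj(p,[c[0]+r*np.cos(a),c[1]+r*np.sin(a),z]) for a in np.radians([0,45,90,135,180])]
for cc in((.4565,-.0174),(.4565,-.0144)):print(cc,[tuple(((q-[240,165]+.5)*4-.5).round(0)) for q in circ(cc,.024,.060)])
q=[(240+(x+.5)/4-.5,165+(y+.5)/4-.5) for x,y in((298,60),)]
print([onz(p,a,.06) for a in q])
E
```

```text
(0.4565, -0.0174) [(np.float64(451.0), np.float64(209.0)), (np.float64(408.0), np.float64(104.0)), (np.float64(296.0), np.float64(59.0)), (np.float64(185.0), np.float64(105.0)), (np.float64(143.0), np.float64(211.0))]
(0.4565, -0.0144) [(np.float64(452.0), np.float64(191.0)), (np.float64(408.0), np.float64(85.0)), (np.float64(296.0), np.float64(40.0)), (np.float64(185.0), np.float64(85.0)), (np.float64(142.0), np.float64(192.0))]
[array([0.45672874, 0.00645404, 0.06      ])]
```

View pics/c5.png

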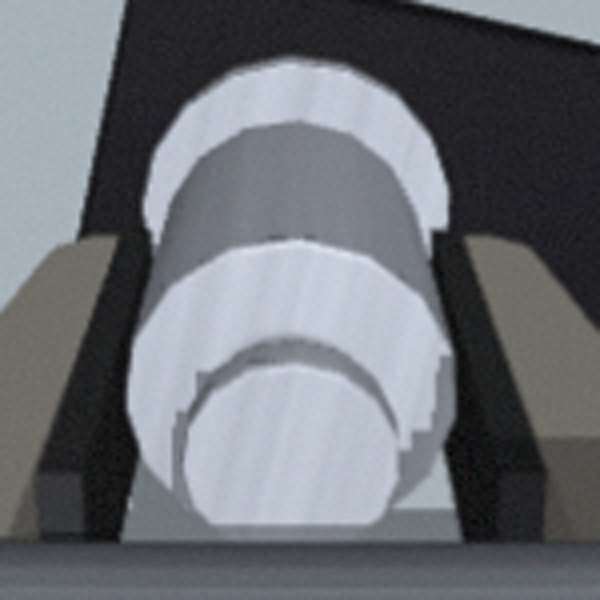

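```bash
python3 - <<'E'
from h import *
p,im,d=load("w5")
f=lambda x,y:(240+(x+.5)/4-.5,165+(y+.5)/4-.5)
print("bottom",onz(p,f(297,122),.0806)-[0,.018,0]);print("shoulder far edge",onz(p,f(293,240),.1306)-[0,.018,0]);print("knob far",onz(p,f(292,365),.1456)-[0,.011,0],"left/right shoulder",onz(p,f(130,370),.1306),onz(p,f(457,370),.1306))
E
```

```text
bottom [ 0.45647079 -0.01583413  0.0806    ]
shoulder far edge [ 0.45583067 -0.0153391   0.1306    ]
knob far [ 0.45568261 -0.01556007  0.1456    ] left/right shoulder [ 0.43842759 -0.01192453  0.1306    ] [ 0.47323658 -0.01207326  0.1306    ]
```

>>> {"fn": "arm_command", "kwargs": {
  "rows": [
    [[-0.0018,0.0005,0.003,0,0,0,0.8],[-0.0018,0.0005,0.006,0,0,0,0.8],[-0.0018,0.0005,0.009,0,0,0,0.8],[-0.0018,0.0005,0.012,0,0,0,0.8],[-0.0018,0.0005,0.014,0,0,0,0.8],[-0.0018,0.0005,0.016,0,0,0,0.8],[-0.0018,0.0005,0.017,0,0,0,0.8],[-0.0018,0.0005,0.017,0,0,0,0.8]]
  ]
}}

```text
time_s: 7.15
position: [0.4561, -0.0184, 0.0815]
tcp_rot: [-0.0, 0.708, 0.706, -0.0]
ft_force: [0.1, 0.3, -4.0]
gripper_width: 0.0355
```

>>> {"fn": "arm_command", "kwargs": {
  "rows": [
    [[0,0,0.0005,0,0,0,0.8],[0,0,0.001,0,0,0,0.8],[0,0,0.0015,0,0,0,0.8],[0,0,0.002,0,0,0,0.8],[0,0,0.002,0,0,0,0.8]]
  ]
}}

```text
time_s: 7.65
position: [0.4562, -0.0184, 0.0795]
tcp_rot: [-0.0, 0.708, 0.706, -0.0]
ft_force: [-0.4, 0.4, -3.1]
gripper_width: 0.0355
```

>>> {"fn": "arm_command", "kwargs": {
  "rows": [
    [[0,0,0.0004,0,0,0,0.8],[0,0,0.0008,0,0,0,0.8],[0,0,0.0008,0,0,0,0.8],[0,0,0.0008,0,0,0,0.8]]
  ]
}}

```text
time_s: 8.05
position: [0.4562, -0.0184, 0.0788]
tcp_rot: [-0.0, 0.708, 0.706, -0.0]
ft_force: [-0.5, -0.6, -2.5]
gripper_width: 0.0349
```

```bash
python3 - <<'E'
from h import *
goal([.4565,-.0174,.0786],0)
ps,s,_=snap("side","s6")
a=cv2.resize(s[150:250,300:420],(720,600),interpolation=cv2.INTER_CUBIC);cv2.imwrite("pics/cs6.png",a)
E
```

```text
cur jaw -0.22 turn 0.22 at [ 0.4562 -0.0184  0.0788] ->shift [0.001  0.0003 0.0002] rot [-0.   -0.   -0.22] t 8.05 w 0.0349 F [-0.47 -0.61 -2.47]
```

View pics/cs6.png

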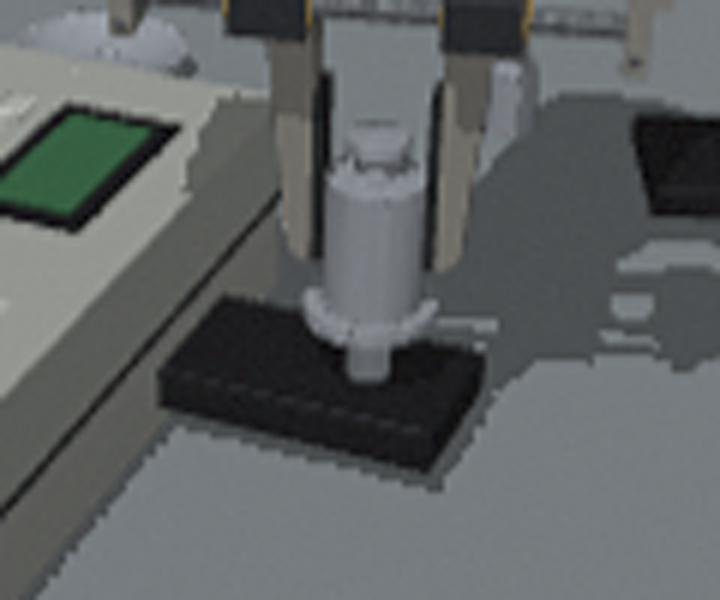

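The side crop shows the weight about 0–2 mm above the disc, with its axis at 372 and the disc centre at 370. That is centred, so I keep lowering slowly until it makes contact.

>>> {"fn": "arm_command", "kwargs": {
  "rows": [
    [[0,0,0.0003,0,0,0,0.8],[0,0,0.0006,0,0,0,0.8],[0,0,0.0006,0,0,0,0.8],[0,0,0.0006,0,0,0,0.8]]
  ]
}}

```text
time_s: 8.5
position: [0.4563, -0.0185, 0.0785]
tcp_rot: [0.0, 0.708, 0.706, 0.0]
ft_force: [-1.8, 1.4, 1.8]
gripper_width: 0.0353
```

Contact: the vertical force went from −3 to about +2 N. I open gradually to about 60 mm.

>>> {"fn": "arm_command", "kwargs": {
  "rows": [
    [[0,0,0,0,0,0,0.6],[0,0,0,0,0,0,0.55],[0,0,0,0,0,0,0.45],[0,0,0,0,0,0,0.4],[0,0,0,0,0,0,0.38],[0,0,0,0,0,0,0.38]]
  ]
}}

```text
time_s: 9.1
position: [0.4563, -0.0185, 0.0782]
tcp_rot: [0.0, 0.708, 0.706, 0.0]
ft_force: [-0.2, -0.4, -0.1]
gripper_width: 0.0573
```

```bash
python3 - <<'E'
from h import *
goal([.4565,-.0174,.2],0)
p,im,d=snap("wrist","w7")
a=im[150:330,200:440];cv2.imwrite("pics/c7.png",cv2.resize(a,(720,540)))
E
```

```text
cur jaw -0.22 turn 0.22 at [ 0.4563 -0.0185  0.0782] ->shift [ 0.001   0.0002 -0.1218] rot [ 0.01  0.   -0.22] t 9.1 w 0.0573 F [-0.21 -0.44 -0.12]
```

View pics/c7.png

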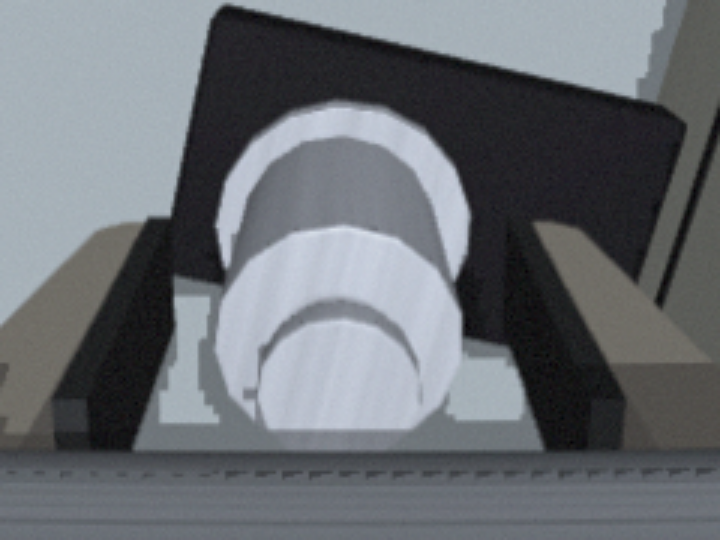

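>>> {"fn": "arm_command", "kwargs": {
  "rows": [
    [[0,0,-0.01,0,0,0,0.38],[0,0,-0.03,0,0,0,0.38],[0,0,-0.07,0,0,0,0.38],[0,0,-0.11,0,0,0,0.38],[0,0,-0.15,0,0,0,0.38],[0,0,-0.17,0,0,0,0.38],[0,0,-0.17,0,0,0,0.2]]
  ]
}}

```text
time_s: 9.85
position: [0.4583, -0.019, 0.2526]
tcp_rot: [0.004, 0.708, 0.706, 0.002]
ft_force: [0.9, 0.5, 0.4]
gripper_width: 0.0629
```

>>> {"fn": "arm_command", "kwargs": {
  "rows": [
    [[0.03,-0.006,0,0,0,0,0.2],[0.07,-0.014,0,0,0,0,0.2],[0.11,-0.022,0,0,0,0,0.2],[0.15,-0.03,0,0,0,0,0.2],[0.19,-0.038,0,0,0,0,0.2],[0.23,-0.046,0,0,0,0,0.2],[0.25,-0.05,0,0,0,0,0.2],[0.25,-0.05,0,0,0,0,0.2],[0.25,-0.05,0,0,0,0,0.2]]
  ]
}}

```text
time_s: 10.75
position: [0.4066, 0.2314, 0.2471]
tcp_rot: [-0.0, 0.708, 0.706, -0.001]
ft_force: [0.3, -0.8, 0.7]
gripper_width: 0.0736
```

```bash
python3 - <<'E'
from h import *
goal([.4,.2688,.2],0)
p,im,d=snap("wrist","w8")
ps,s,_=snap("side","s8");pt,t,_=snap("top","t8")
a=np.vstack([cv2.resize(s[140:220,300:420],(600,300)),cv2.resize(t[190:260,270:410],(600,300))]);cv2.imwrite("pics/c8.png",a)
E
```

```text
cur jaw -0.17 turn 0.17 at [0.4066 0.2314 0.2471] ->shift [ 0.0374 -0.0066  0.0471] rot [-0.1   0.06 -0.17] t 10.75 w 0.0736 F [ 0.29 -0.85  0.68]
```

View pics/w8.png

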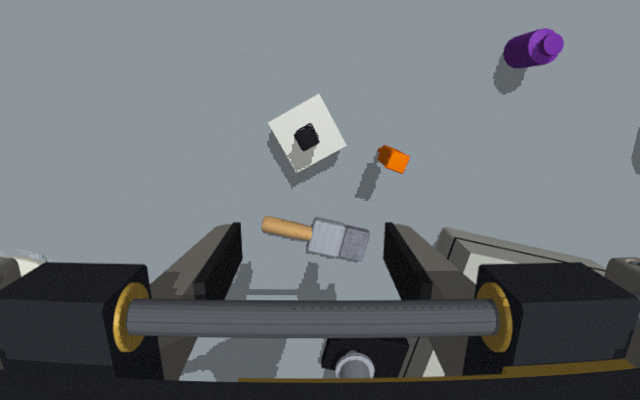

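View pics/c8.png

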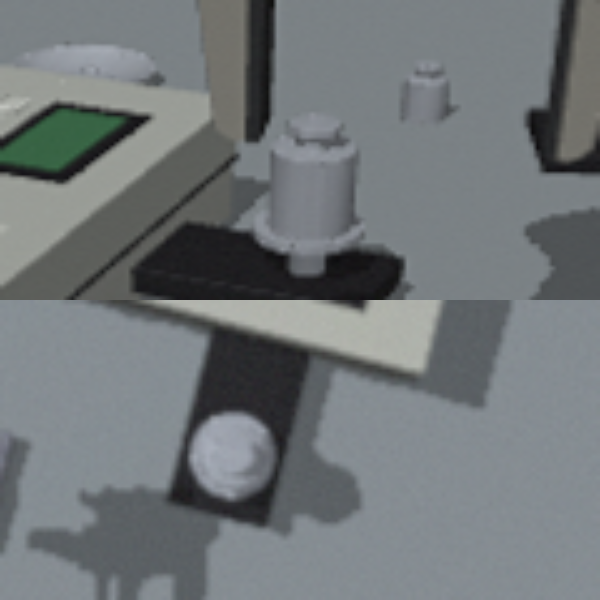

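The weight stands upright and centred on the carrier in both the side and top crops. Now the handle, at wrist (306,137).

```bash
python3 - <<'E'
from h import *
p,im,d=load("w8")
c=cv2.resize(im[85:185,255:355],(600,600),interpolation=cv2.INTER_CUBIC);c=cv2.convertScaleAbs(c,alpha=1,beta=0)
g=c.astype(float);g=255*(g/255)**.5;cv2.imwrite("pics/c9.png",g.astype(np.uint8))
E
```

```text
(no output)
```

View pics/c9.png

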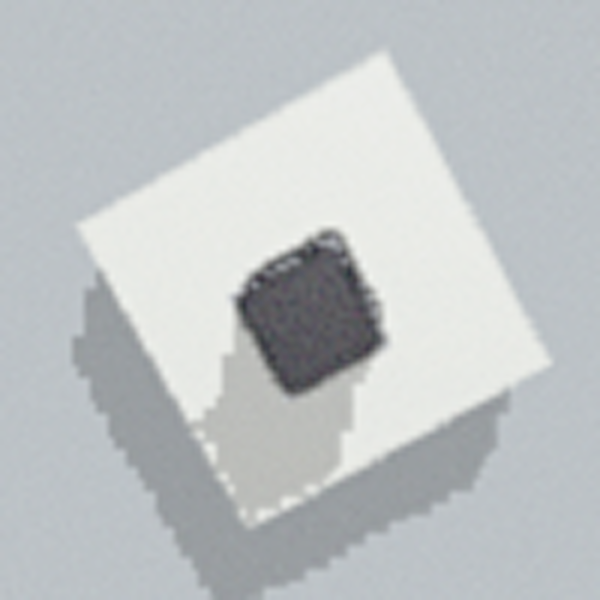

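```bash
python3 - <<'E'
from h import *
p,im,d=load("w8")
f=lambda x,y:(255+(x+.5)/6-.5,85+(y+.5)/6-.5)
def q(P,z):
    c=np.array([onz(p,f(*a),z) for a in P]);e=np.roll(c,-1,0)-c
    print(c.mean(0).round(4),"len",np.linalg.norm(e[:,:2],axis=1).round(4),"ang",(np.degrees(np.arctan2(e[:,1],e[:,0]))%90).round(1))
q([(240,300),(293,393),(383,340),(335,247)],.0995)
q([(78,227),(385,50),(550,365),(250,527)],.05)
print(dep(p,f(310,320),d[138,306]),dep(p,f(400,150),d[109,321]))
goal([.4,.27,.18],27.5)
E
```

```text
[0.4005 0.2689 0.0995] len [0.0159 0.0157 0.0155 0.0161] ang [29.1 30.3 27.3 28.7]
[0.4001 0.2684 0.05  ] len [0.0599 0.0602 0.0596 0.0596] ang [29.  28.4 28.5 28.7]
[0.40010957 0.26896935 0.09963185] [0.41456062 0.29280598 0.05000215]
cur jaw -0.32 turn 27.82 at [0.4074 0.2307 0.2478] ->shift [ 0.0393 -0.0075  0.0678] rot [-4.000e-02  2.000e-02 -2.782e+01] t 10.9 w 0.074 F [ 0.15  0.66 -0.68]
```

>>> {"fn": "arm_command", "kwargs": {
  "rows": [
    [[0.039,-0.007,0.02,0,0,-7,0.4],[0.039,-0.007,0.05,0,0,-15,0.45],[0.039,-0.007,0.08,0,0,-22,0.5],[0.039,-0.007,0.1,0,0,-28.9,0.5],[0.039,-0.007,0.1,0,0,-28.9,0.5],[0.039,-0.007,0.1,0,0,-28.9,0.5],[0.039,-0.007,0.1,0,0,-28.9,0.5]]
  ]
}}

```text
time_s: 11.6
position: [0.4017, 0.2708, 0.1499]
tcp_rot: [0.001, 0.511, 0.859, 0.001]
ft_force: [0.5, -0.2, 0.1]
gripper_width: 0.0458
```

```bash
python3 - <<'E'
from h import *
goal([.4003,.2687,.0615],28.6)
p,im,d=snap("wrist","w10")
print(proj(p,[.4003,.2687,.0995]))
E
```

```text
cur jaw 28.51 turn 0.09 at [0.4017 0.2708 0.1499] ->shift [-0.0011 -0.0025  0.0884] rot [ 0.17  0.03 -0.09] t 11.6 w 0.0458 F [ 0.51 -0.23  0.09]
[310.48270425 212.82856832]
```

View pics/w10.png

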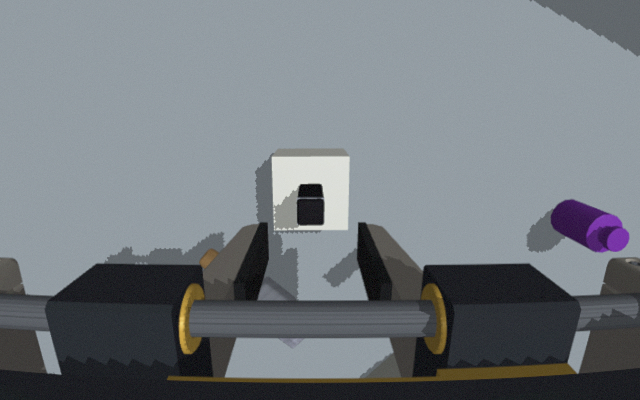

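The view shows the handle top at (311,212), as predicted, and square to the jaws. I descend and grip.

>>> {"fn": "arm_command", "kwargs": {
  "rows": [
    [[-0.001,-0.0025,0.02,0,0,0,0.5],[-0.001,-0.0025,0.045,0,0,0,0.5],[-0.001,-0.0025,0.07,0,0,0,0.5],[-0.001,-0.0025,0.088,0,0,0,0.5],[-0.001,-0.0025,0.088,0,0,0,0.5],[-0.001,-0.0025,0.088,0,0,0,0.6],[-0.001,-0.0025,0.088,0,0,0,0.7],[-0.001,-0.0025,0.088,0,0,0,0.8],[-0.001,-0.0025,0.088,0,0,0,0.9],[-0.001,-0.0025,0.088,0,0,0,1]]
  ],
  "grip_force": 40
}}

```text
time_s: 12.65
position: [0.3996, 0.2691, 0.0613]
tcp_rot: [0.001, 0.51, 0.86, 0.001]
ft_force: [-1.6, 0.6, 4.3]
gripper_width: 0.0174
```

>>> {"fn": "arm_command", "kwargs": {
  "rows": [
    [[0,0,0,0,0,0,1],[0,0,0,0,0,0,1],[0,0,0,0,0,0,1]]
  ]
}}

```text
time_s: 12.95
position: [0.3996, 0.2691, 0.0613]
tcp_rot: [0.001, 0.51, 0.86, 0.001]
ft_force: [-1.0, -1.0, 7.0]
gripper_width: 0.0181
```

>>> {"fn": "arm_command", "kwargs": {
  "rows": [
    [[0,0,-0.005,0,0,0,1],[0,0,-0.02,0,0,0,1],[0,0,-0.045,0,0,0,1],[0,0,-0.07,0,0,0,1],[0,0,-0.1,0,0,0,1],[0,0,-0.13,0,0,0,1],[0,0,-0.15,0,0,0,1],[0,0,-0.15,0,0,0,1]]
  ]
}}

```text
time_s: 13.75
position: [0.4002, 0.2693, 0.2132]
tcp_rot: [0.002, 0.51, 0.86, 0.002]
ft_force: [0.4, -0.1, -0.6]
gripper_width: 0.0178
```

```bash
python3 - <<'E'
from h import *
goal([.606,.0708,.2],28.6)
p,im,d=snap("wrist","w11");ps,s,_=snap("side","s11")
st=ctrl.read_state();T=np.array(st["position"])
print("pred tip",proj(p,T-[0,0,.0563]),proj(ps,T-[0,0,.0563]))
cv2.imwrite("pics/c11.png",cv2.resize(im[100:300,200:440],(720,600)))
q=proj(ps,T-[0,0,.03]).astype(int);cv2.imwrite("pics/c11s.png",cv2.resize(s[q[1]-50:q[1]+50,q[0]-60:q[0]+60],(720,600)));print(q)
E
```

```text
cur jaw 28.68 turn -0.08 at [0.4002 0.2693 0.2132] ->shift [-0.2729  0.0852  0.014 ] rot [0.32 0.05 0.08] t 13.75 w 0.0178 F [ 0.39 -0.08 -0.59]
pred tip [310.39876007 206.43175555] [380.09932456 250.11702944]
[381 234]
```

View pics/c11.png

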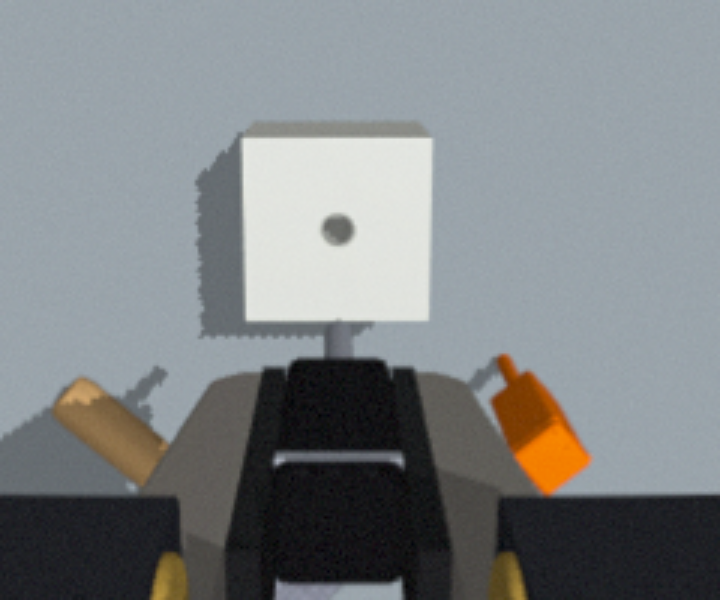

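View pics/c11s.png

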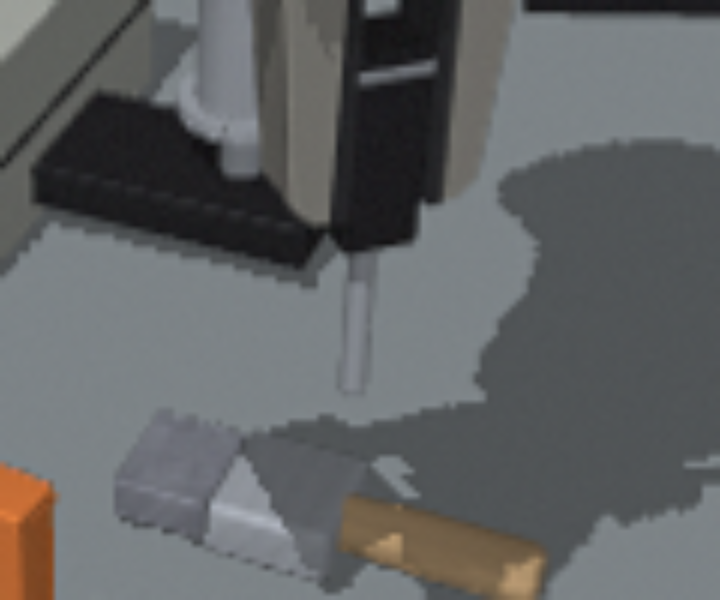

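The stylus is out and upright in the grip. The tip is at wrist (313,208) and side (379,249), within about 2 px of the prediction. I triangulate it.

```bash
python3 - <<'E'
from h import *
p,im,_=load("w11");ps,s,_=load("s11")
cv2.imwrite("pics/c12.png",cv2.resize(im[190:230,290:340],(750,600),interpolation=cv2.INTER_CUBIC))
cv2.imwrite("pics/c12s.png",cv2.resize(s[220:260,355:405],(750,600),interpolation=cv2.INTER_CUBIC))
x,r=tri([ray(p,(313,208)),ray(ps,(379.2,248.6))]);T=np.array([.4002,.2693,.2132])
st=ctrl.read_state();R=Rtool(st["tcp_rot"]);print(x,r,R.inv().apply(x-T), st["position"])
print("wrist only",R.inv().apply(onz(p,(313,208),.2132-.0563)-T))
E
```

```text
[0.39972161 0.26923278 0.15614306] [np.float64(0.00014685896516618315), np.float64(0.000146858965166283)] [ 0.00016598 -0.00040288  0.05705732] [0.39823577 0.26856072 0.20945786]
wrist only [ 0.00030638 -0.00028826  0.05630029]
```

View pics/c12.png

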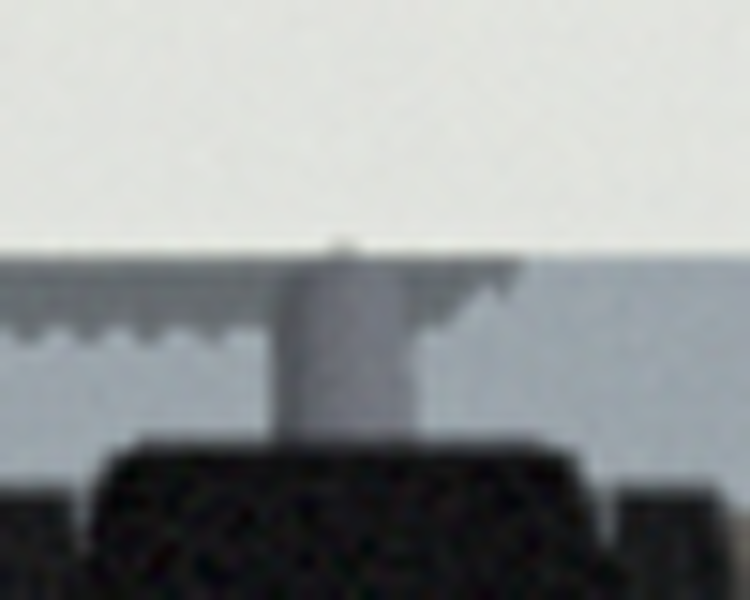

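View pics/c12s.png

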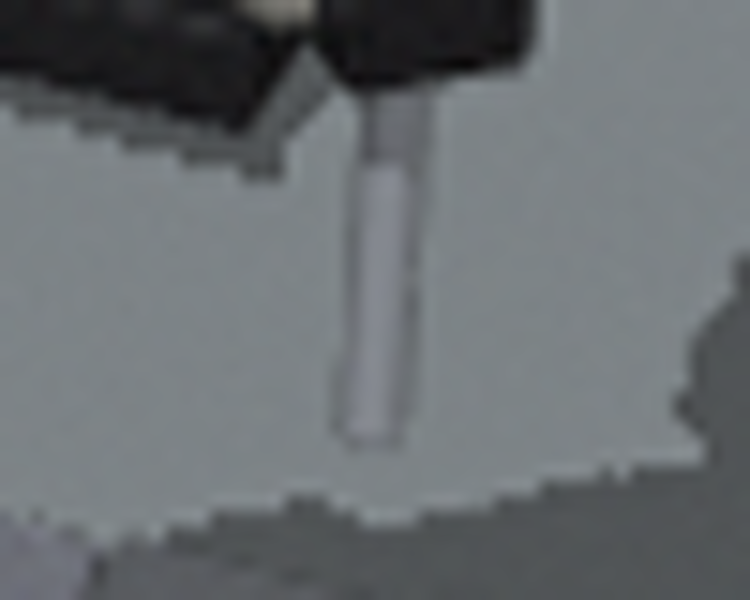

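>>> {"fn": "arm_command", "kwargs": {
  "rows": [
    [[-0.016,0.005,0,0,0,0,1],[-0.05,0.016,0,0,0,0,1],[-0.085,0.027,0,0,0,0,1],[-0.12,0.038,0,0,0,0,1],[-0.155,0.049,0,0,0,0,1],[-0.19,0.06,0,0,0,0,1],[-0.225,0.071,0,0,0,0,1],[-0.255,0.081,0,0,0,0,1],[-0.268,0.085,0,0,0,0,1],[-0.273,0.086,0,0,0,0,1]]
  ]
}}

```text
time_s: 14.85
position: [0.6046, 0.0698, 0.2081]
tcp_rot: [-0.002, 0.511, 0.86, -0.001]
ft_force: [0.2, 0.7, -0.5]
gripper_width: 0.0178
```

>>> {"fn": "arm_command", "kwargs": {
  "rows": [
    [[0,0,0.01,0,0,0,1],[0,0,0.02,0,0,0,1],[0,0,0.03,0,0,0,1],[0,0,0.03,0,0,0,1],[0,0,0.03,0,0,0,1],[0,0,0.03,0,0,0,1]]
  ]
}}

```text
time_s: 15.45
position: [0.6053, 0.0707, 0.1807]
tcp_rot: [0.0, 0.51, 0.86, 0.0]
ft_force: [0.0, 0.9, -0.5]
gripper_width: 0.0175
```

```bash
python3 - <<'E'
from h import *
goal([.606,.0708,.16],28.6)
st=ctrl.read_state();T=np.array(st["position"])
p,im,d=snap("wrist","w13");ps,s,_=snap("side","s13")
print("T2",ctrl.read_state()["position"])
print("hole pred wrist",proj(p,[.606,.0708,.085]),"tip",proj(p,T-[0,0,.0565]),"side hole",proj(ps,[.606,.0708,.085]))
cv2.imwrite("pics/c13.png",cv2.resize(im[100:300,200:440],(720,600)))
cv2.imwrite("pics/c13s.png",cv2.resize(s[140:240,220:340],(720,600)))
E
```

```text
cur jaw 28.7 turn -0.1 at [0.6053 0.0707 0.1807] ->shift [-0.0003  0.0007  0.0207] rot [0.04 0.03 0.1 ] t 15.45 w 0.0175 F [ 0.03  0.91 -0.5 ]
T2 [0.60544135 0.07051966 0.18086263]
hole pred wrist [314.64582966 194.07085809] tip [313.96827392 208.35264737] side hole [280.905908   204.14689593]
```

View pics/c13.png

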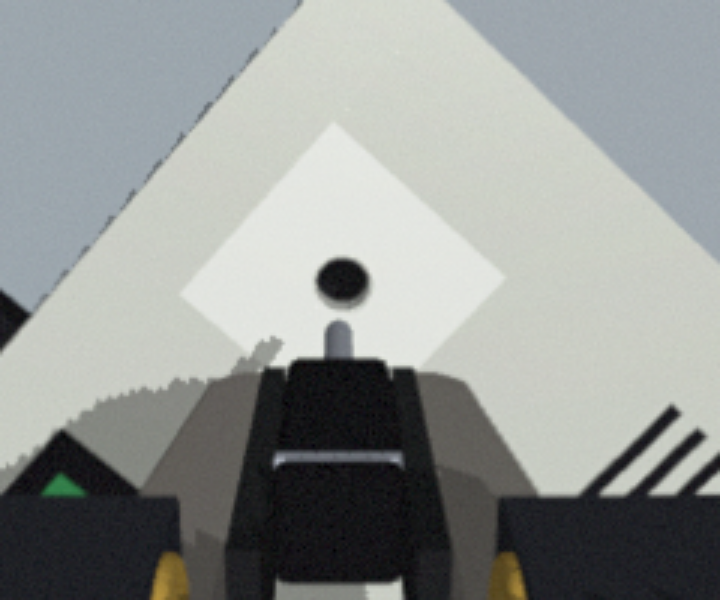

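View pics/c13s.png

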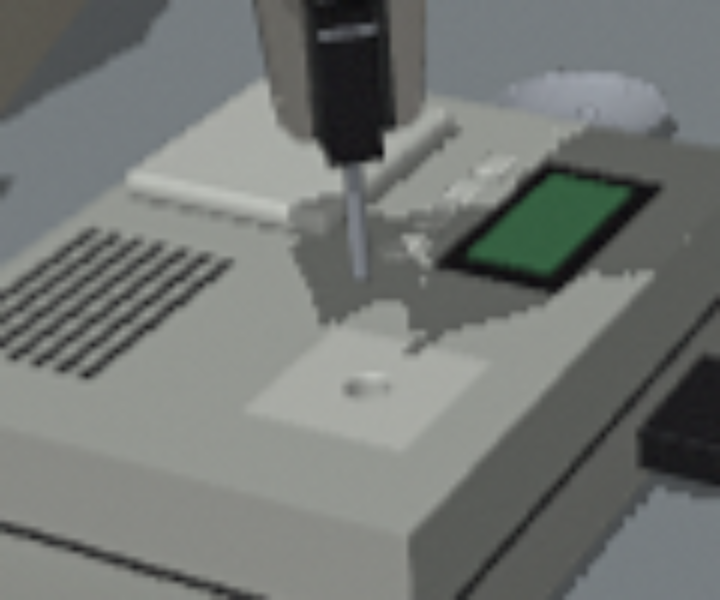

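The hole is at wrist (314,194), exactly where fixed cameras predicted, and the tip is in line. I go to just above the mouth and check.

>>> {"fn": "arm_command", "kwargs": {
  "rows": [
    [[0,0.0008,0.008,0,0,0,1],[0,0.0008,0.016,0,0,0,1],[0,0.0008,0.024,0,0,0,1],[0,0.0008,0.032,0,0,0,1],[0,0.0008,0.032,0,0,0,1],[0,0.0008,0.032,0,0,0,1]]
  ]
}}

```text
time_s: 16.15
position: [0.6056, 0.0709, 0.1478]
tcp_rot: [-0.0, 0.51, 0.86, -0.0]
ft_force: [0.1, -0.7, 0.8]
gripper_width: 0.0177
```

```bash
python3 - <<'E'
from h import *
goal([.606,.0708,.1245],28.6)
p,im,d=snap("wrist","w14");ps,s,_=snap("side","s14")
cv2.imwrite("pics/c14.png",np.hstack([cv2.resize(im[160:240,270:350],(400,400)),cv2.resize(s[170:220,250:300],(400,400))]))
E
```

```text
cur jaw 28.67 turn -0.07 at [0.6056 0.0709 0.1478] ->shift [-0.0003  0.0003  0.0233] rot [-0.03 -0.02  0.07] t 16.15 w 0.0177 F [ 0.12 -0.73  0.81]
```

View pics/c14.png

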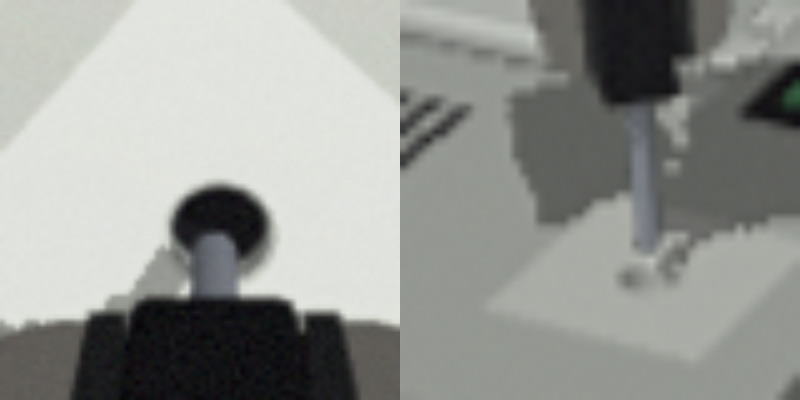

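The tip sits over the hole, about 0.8 mm left of centre in the wrist crop (tip 215, hole 222). I correct that and go in.

>>> {"fn": "arm_command", "kwargs": {
  "rows": [
    [[0,0.0007,0.003,0,0,0,1],[0,0.0007,0.007,0,0,0,1],[0,0.0007,0.012,0,0,0,1],[0,0.0007,0.017,0,0,0,1],[0,0.0007,0.022,0,0,0,1],[0,0.0007,0.025,0,0,0,1],[0,0.0007,0.025,0,0,0,1]]
  ]
}}

```text
time_s: 16.95
position: [0.6059, 0.0712, 0.1224]
tcp_rot: [-0.001, 0.51, 0.86, -0.0]
ft_force: [-0.3, -0.6, -0.0]
gripper_width: 0.0175
```

>>> {"fn": "arm_command", "kwargs": {
  "rows": [
    [[0,0,0.001,0,0,0,1],[0,0,0.002,0,0,0,1],[0,0,0.003,0,0,0,1],[0,0,0.004,0,0,0,1],[0,0,0.005,0,0,0,1],[0,0,0.005,0,0,0,1],[0,0,0.005,0,0,0,1]]
  ]
}}

```text
time_s: 17.65
position: [0.6066, 0.0712, 0.1185]
tcp_rot: [0.0, 0.51, 0.86, 0.0]
ft_force: [-0.3, 0.6, 1.7]
gripper_width: 0.0179
```

>>> {"fn": "arm_command", "kwargs": {
  "rows": [
    [[0,0,0.001,0,0,0,1],[0,0,0.002,0,0,0,1],[0,0,0.003,0,0,0,1],[0,0,0.003,0,0,0,1],[0,0,0.003,0,0,0,1]]
  ]
}}

```text
time_s: 18.15
position: [0.6066, 0.0711, 0.1155]
tcp_rot: [0.0, 0.51, 0.86, 0.0]
ft_force: [-1.3, -0.0, 4.1]
gripper_width: 0.0177
```

>>> {"fn": "arm_command", "kwargs": {
  "rows": [
    [[0,0,0.0007,0,0,0,1],[0,0,0.0014,0,0,0,1],[0,0,0.002,0,0,0,1],[0,0,0.002,0,0,0,1],[0,0,0.002,0,0,0,1]]
  ]
}}

```text
time_s: 18.65
position: [0.6066, 0.0712, 0.1137]
tcp_rot: [0.0, 0.51, 0.86, 0.0]
ft_force: [-1.1, 0.0, 6.6]
gripper_width: 0.0176
```

>>> {"fn": "arm_command", "kwargs": {
  "rows": [
    [[0,0,0.0005,0,0,0,1],[0,0,0.001,0,0,0,1],[0,0,0.001,0,0,0,1],[0,0,0.001,0,0,0,1]]
  ]
}}

```text
time_s: 19.05
position: [0.6067, 0.0711, 0.1134]
tcp_rot: [0.0, 0.51, 0.86, 0.0]
ft_force: [-3.6, 0.9, 9.4]
gripper_width: 0.0181
```

>>> {"fn": "arm_command", "kwargs": {
  "rows": [
    [[0,0,0.0005,0,0,0,1],[0,0,0.001,0,0,0,1],[0,0,0.001,0,0,0,1],[0,0,0.001,0,0,0,1],[0,0,0.001,0,0,0,1]]
  ]
}}

```text
time_s: 19.55
position: [0.6068, 0.0712, 0.1132]
tcp_rot: [0.0, 0.51, 0.86, 0.0]
ft_force: [-4.6, 0.5, 13.3]
gripper_width: 0.0177
```

```bash
python3 - <<'E'
from h import *
goal([.606,.0708,.1],28.6)
p,im,d=snap("wrist","w15");ps,s,_=snap("side","s15");pt,t,_=snap("top","t15")
goal([.606,.0708,.1],28.6)
cv2.imwrite("pics/c15.png",np.vstack([np.hstack([cv2.resize(im[140:300,230:390],(400,300)),cv2.resize(s[150:225,230:330],(400,300))]),np.hstack([cv2.resize(s[160:220,320:400],(400,300)),cv2.resize(t[195:255,285:365],(400,300))])]))
E
```

```text
cur jaw 28.69 turn -0.09 at [0.6068 0.0712 0.1132] ->shift [ 0.0001 -0.0009  0.0132] rot [0.03 0.04 0.09] t 19.55 w 0.0177 F [-4.57  0.49 13.29]
cur jaw 28.69 turn -0.09 at [0.6068 0.0712 0.1132] ->shift [ 0.0001 -0.0009  0.0132] rot [0.04 0.04 0.09] t 19.7 w 0.0177 F [-5.21 -0.67 14.7 ]
```

View pics/c15.png

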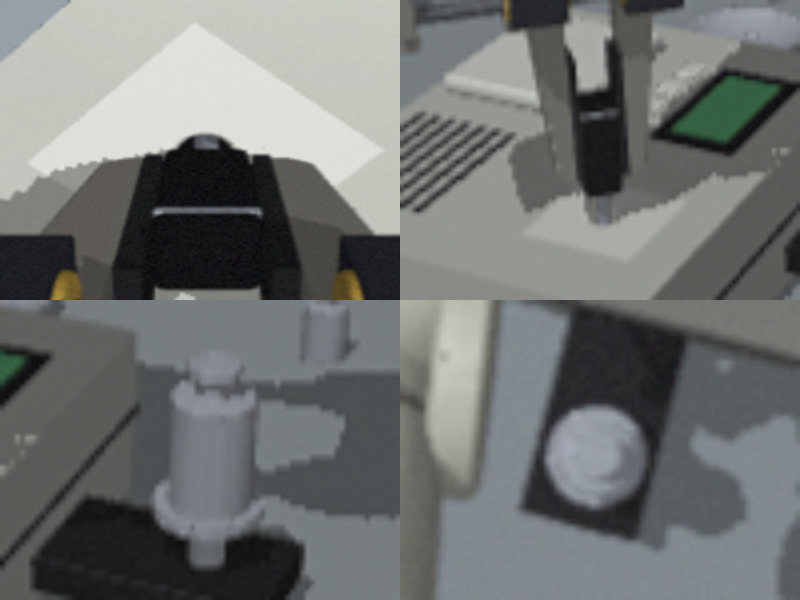

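View pics/s15.png

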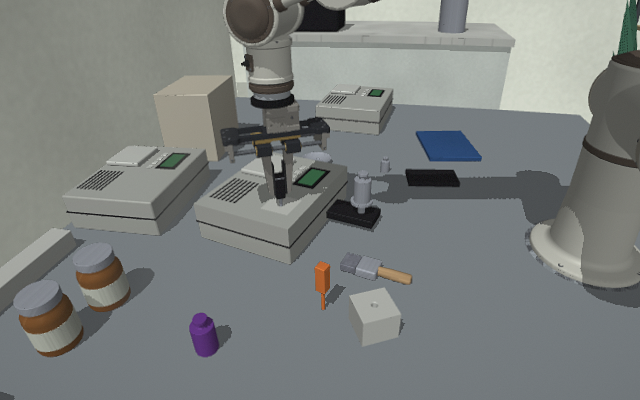

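```bash
python3 - <<'E'
from h import *
pt,_,_=load("t15");ps,_,_=load("s15")
x,r=tri([ray(pt,(285+605.5/5-80-.5,195+(457-300)/5-.5)),ray(ps,(320+215/5-.5,160+(358-300)/5-.5))]);print("knob",x,r)
s=ctrl.read_state();print(s["ft_force"],s["gripper_width"])
ctrl.sign_off()
E
```

```text
knob [ 0.45603202 -0.01969397  0.12596758] [np.float64(0.0005995814610273825), np.float64(0.0005995814610273039)]
[-5.20532067 -0.66575525 14.70482674] 0.017748979966342768
the job is handed in; nothing more can be done
```

I set the larger steel weight on the carrier and let go. I then took the black stylus out of its stand, put it through the hole and pressed the button down. I handed the job in at about 19.7 s, with the stylus still gripped and pushing.

**Weight:** In the last pictures it stands upright on the carrier. A two-view fix puts its knob at (0.456, −0.020, 0.126) m, against a carrier centre of (0.457, −0.017) m and an expected height of 0.125 m. It is therefore about 1–2 mm off centre, which is within what the cameras can resolve.

**Button:** The force rose to about 6.6 N along the spring, then stiffened sharply: the last 2 mm of commanded push moved the tool only 0.5 mm. I read this as the button being fully down, since its travel can't be read directly. The final push was about 14.7 N, with the fingers 17.7 mm apart on the 18 mm handle.

**Side force:** The wrist also showed about 5 N sideways at the end, which I did not remove. The stylus may be touching the side of the hole, though that is only a guess.

The other objects in the last side view look to be where they started; I did not measure them.

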